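# Draw the muddler from its slanted tube and lay it in the tray

## Task

Pull the dark wooden muddler with the red cap out of its slanted tube on the free-spinning turntable, gently along the tube, without wrenching the tube or setting the turntable spinning. Then lay it flat and wholly inside the green tray - set it down, do not drop it - and let go. Leave the blue spatula in its tube, and do not disturb the pitcher, the bottle or the jar.

Things in the scene. Friction and masses are not known exactly. Their poses are not given: they have to be found in the camera images.
- muddler: Dark wooden muddler, 200 mm long, 0.11-0.22 kg. Origin: centre of its foot; z runs along it, foot to cap. Head 34 mm diameter from z=0 to 40 mm, tapering to 20 mm at z=52; round handle 20 mm diameter to z=176; square red cap 30x30 mm from 176 to 200. Stands head down, loose, in either tube, leaning some degrees further than the tube, handle on its lower rim.
- muddler_grip (a point): Point on the muddler's axis 130 mm from its foot, in the bare part of the handle; same axes as the muddler.
- muddler_cap (a point): Point on the muddler's axis at the top of the red cap, 200 mm from its foot.
- turntable (a joint): Angle of the round wooden turntable (rad, counter-clockwise from above is positive, 0 at the start). It spins freely on its foot. Disc 260 mm diameter, top 30 mm above the table, carrying two parallel steel tubes side by side 130 mm apart and a brass post (24 mm diameter, top 80 mm above the table) beyond them.
- tube_left (a point): Centre of the mouth of the left steel tube (+y side of the turntable). Both tubes: bore 40 mm diameter, 95 mm deep, outside 48 mm, wall 4 mm. Axes as the turntable's (z up): each tube leans 40 degrees, mouth towards -x, so outward along the tube is (-0.643, 0, 0.766) in these axes. Mouth about 125 mm above the table.
- tube_right (a point): Centre of the mouth of the right steel tube (-y side of the turntable); otherwise as the left one.
- tray: Fixed dark green tray, 300 mm long (its x) by 150 mm (its y), 16 mm high overall; walls 5 mm, floor 5 mm thick, so inside 290 x 140 mm. Origin: centre of its underside, on the table.
- spatula: Blue spatula with a thin steel handle (16 mm) and a blue ball end, 173 mm long, in the other tube. Origin at its foot, z along it. Bystander.
- pitcher: Steel milk pitcher with handle, 76 mm diameter, 110 mm high. Origin centre of underside. Bystander.
- syrup: Amber syrup bottle with black cap, 64 mm diameter, 210 mm high. Origin centre of underside. Bystander.
- beans: Dark bean jar with white lid, 84 mm diameter, 120 mm high. Origin centre of underside. Bystander.
Not all that is in view belongs to the job. Of the things that look like the muddler, the middle-sized one is meant.

How it is judged:
By the outcome, as a careful person would: the job done as asked, in the order asked, and still so for the second after the job is handed in, with the robot touching nothing.
It also fails if it takes over 48 s, if anything falls off the work surface, if the arm or the gripper's body presses on something with over 40 N, if the wrist force passes 120 N, or if a joint passes its speed limit or range.

## Robot

A 7-joint arm with a two-finger parallel gripper is mounted at the origin on the work surface. World frame = base frame: x ahead of the robot, y to its left, z up, the work surface at z = 0. Lengths are in m, angles in rad, forces in N, time in s.
With the tool pointing down it reaches from about 0.4 to 0.85 m from the base axis. Payload 4.4 kg.
Tool frame: the origin (TCP) lies midway between the tips of the shut fingers; the grasp point (between the pads) lies 19 mm behind it (r.pinch_z is the distance from the TCP to the grasp point, in m); z points along the fingers, y is the line along which they close (so a half turn about z gives the same grasp; the last joint's range is limited). The gripper opens to 94 mm and grips with 3 to 60 N. Pads are 16 mm wide; open, the fingers measure 119 mm over their backs; the gripper's body (75 mm by 177 mm) begins 78 mm behind the grasp point.
Start: joints at [-1.27, 0.628, 0.038, 1.517, -0.027, 0.996, -0.02], TCP at [0.233, 0.607, 0.205] pointing down, gripper open.
Joint ranges: [-3.06, 3.06], [-0.37, 2.12], [-1.25, 1.32], [0.18, 2.47], [-1.1, 4.24], [0.23, 1.98], [-2.94, 2.94]. Speed limits (rad/s): [2.57, 2.57, 3.14, 3.14, 3.14, 3.14, 3.14].

## Interface

Orientations are given as a unit quaternion [x, y, z, w].
In Python, from workcell import r, imaging, ticket gives the robot as it stands. Calls block until the motion is done:
- r.movep(position, orientation): joint-space move of the TCP to a pose.
- r.move_linear(position, attitude=None, velocity=0.15, until_force=None): straight line of the TCP; attitude=None keeps the orientation; velocity is the mean speed in m/s. With until_force (N) it stops when the force on the tool has changed by that much, and returns True; else False.
- r.goto_joints(angles): joint-space move.
- r.set_gripper(opening, effort=None): finger opening in m; effort is the grip in N (None keeps the last); returns when the fingers have stopped.
- r.wait(seconds).
- r.ik(position, orientation): joint angles nearest the present ones, or None.
- imaging.snapshot(name): name is "scene" or "top"; returns a dict with "image" (384x512x3 uint8, blue, green, red), "range_z" (384x512 float32, m along the optical axis (not along the pixel's ray), 0 where there is no reading), "fx", "fy", "cx", "cy" (pixels), "rvec" (rotation vector, rad) and "tvec" (3), from world to camera coordinates, as OpenCV has them. Camera axes: x right, y down, z forward; pixel columns grow to the right and rows downward; lengths in m; the calibration is good to about 2 mm. A picture is of the moment at which its call begins.
A pose or a line that the arm cannot do raises r.MotionError and nothing moves.
- ticket.finish_job(): hands the job in; it is judged then, once.
Readings, each from a call of its own:
- r.read_t(): time.
- r.read_q(): joint angles.
- r.read_joint_vel(): joint speeds.
- r.read_joint_torque(): joint torques, N m.
- r.read_eef_pos(): TCP position.
- r.read_tool_rot(): TCP orientation.
- r.read_contact_force(): force on the tool from outside, world axes, zero at the start.
- r.read_ft_torque(): the same for the moment, N m.
- r.read_width(): finger opening in m.
- r.read_grasp_force(): force on a finger pad.
Only numpy, scipy, OpenCV 4.12 (cv2) and the standard library are available. Lean on these libraries where they do the work, as an engineer would, in place of code of your own. Each camera call takes 0.05 s, during which the arm holds its last target. There are 200 camera calls.

## Working session

There is one attempt and no reset: what is moved stays moved. The work goes in short steps, each a Python script; the robot and the scene stay as the last script left them, time stands still between calls to the robot, and variables do not carry over. Pictures are saved under pics/ and viewed, at most 10 in all, crops included, and the job is handed in when it is done.

```bash
mkdir -p pics; ls; cat > h.py <<'E'
import numpy as np, cv2
from scipy.spatial.transform import Rotation as R
from workcell import r, imaging, ticket
def snap(n):
    s=imaging.snapshot(n); s['R']=cv2.Rodrigues(np.array(s['rvec'],float))[0]; s['t']=np.array(s['tvec'],float).ravel()
    return s
def cloud(s):
    v,u=np.mgrid[0:384,0:512]; z=s['range_z']
    P=np.stack([(u-s['cx'])/s['fx']*z,(v-s['cy'])/s['fy']*z,z],-1)
    W=(P-s['t'])@s['R']; W[z==0]=np.nan
    return W
def proj(s,p):
    c=s['R']@np.array(p)+s['t']; return np.array([s['fx']*c[0]/c[2]+s['cx'],s['fy']*c[1]/c[2]+s['cy']])
E
python3 - <<'E'
from h import *
a=snap('scene');b=snap('top')
np.savez('s0.npz',**a);np.savez('t0.npz',**b)
for n,s in(('scene',a),('top',b)): cv2.imwrite(f'pics/{n}0.png',cv2.resize(s['image'],(800,600)));print(n,s['fx'],-s['R'].T@s['t'],s['R'][2])
E
```

```text
pics
scene 427.0142510075085 [1.08241953 0.52476301 1.26948293] [-0.44661549 -0.37079647 -0.8142755 ]
top 436.1113226556248 [0.22136155 0.02220258 1.49887525] [ 0.18374405 -0.00610637 -0.98295515]
```

View pics/scene0.png

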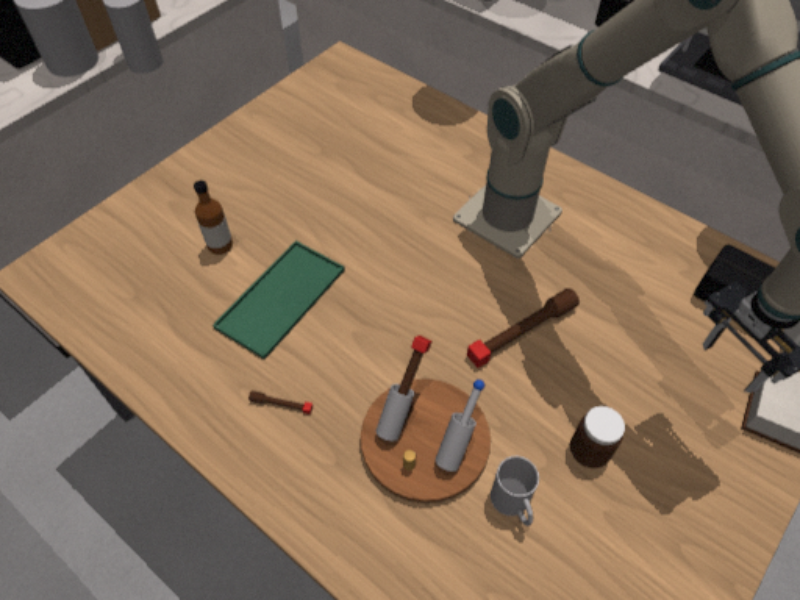

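View pics/top0.png

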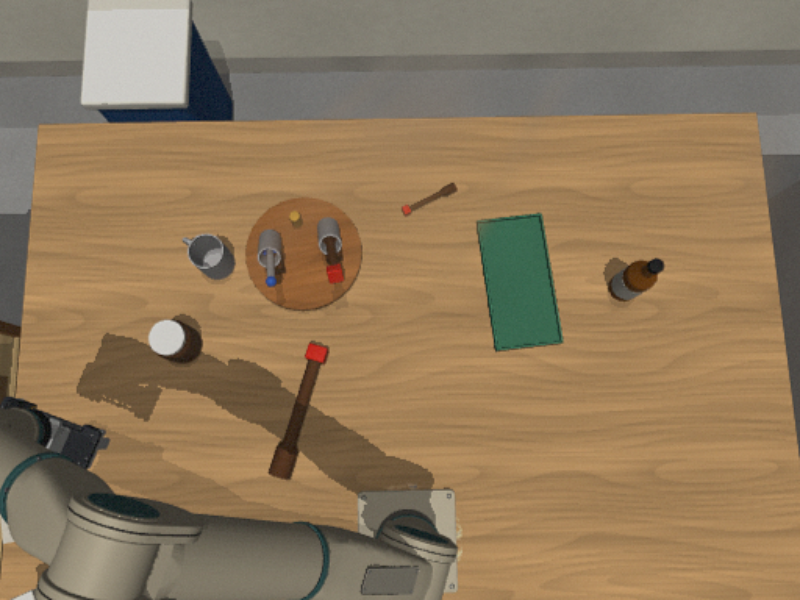

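The scene view shows three muddler look-alikes: a large one lying at (520,325), a small one lying at (280,402), and one in a tube with its cap at (421,345). The top view has the same three at (300,410), (430,198) and (334,262). The one in the tube is middle-sized, so that's my choice. The tray is at (520,282) in the top view.

```bash
cat > meas.py <<'E'
from h import *
def big(m,near=None):
    n,l,st,c=cv2.connectedComponentsWithStats(m.astype(np.uint8),connectivity=8)
    k=range(1,n)
    return [(l==i) for i in sorted(k,key=lambda i:-st[i,4])[:4]]
def info(s,name):
    W=cloud(s);h=cv2.cvtColor(s['image'],cv2.COLOR_BGR2HSV).astype(int);H,S,V=h[...,0],h[...,1],h[...,2]
    out={}
    for nm,m in (('red',((H<6)|(H>174))&(S>190)&(V>90)),('blue',(H>105)&(H<130)&(S>170)&(V>80)),('green',(H>65)&(H<95)&(S>90))):
        for b in big(m)[:3 if nm=='red' else 1]:
            v,u=np.nonzero(b);P=W[b]; print(name,nm,b.sum(),'px',u.mean().round(1),v.mean().round(1),'xyz med',np.nanmedian(P,0).round(4),'zmax',np.nanmax(P[:,2]).round(3))
    return W,H,S,V
if __name__=='__main__':
  for n,f in(('scene','s0.npz'),('top','t0.npz')):
    s=dict(np.load(f)); W,H,S,V=info(s,n)
    # tray corners
    g=big((H>65)&(H<95)&(S>90))[0]; c=max(cv2.findContours(g.astype(np.uint8),0,2)[0],key=cv2.contourArea)[:,0].astype(float)
    d=np.c_[(c[:,0]-s['cx'])/s['fx'],(c[:,1]-s['cy'])/s['fy'],np.ones(len(c))]@s['R']; o=-s['R'].T@s['t']
    q=o+d*((0.014-o[2])/d[:,2])[:,None]; print(n,'tray',cv2.minAreaRect(q[:,:2].astype(np.float32)))
    # disc: points at z 0.03 
    P=W.reshape(-1,3); reg=(P[:,0]>.45)&(P[:,0]<.95)&(P[:,1]>-.1)&(P[:,1]<.45)
    m=(reg&(abs(P[:,2]-.03)<.006)).reshape(384,512); b=big(m)[0]; p=W[b][:,:2].astype(np.float32); print(n,'disc',cv2.minEnclosingCircle(p), W[b][:,2].mean())
    i=cv2.resize(s['image'],None,fx=1,fy=1)
    v,u=np.nonzero(b); crop=s['image'][v.min()-40:v.max()+30,u.min()-15:u.max()+30]; k=500/max(crop.shape[:2]);
    cv2.imwrite(f'pics/crop_{n}.png',cv2.resize(crop,None,fx=k,fy=k,interpolation=cv2.INTER_CUBIC)); print('crop',u.min()-15,v.min()-40,k)
    # handle dark-brown pixels above z .06 in region
    m=(reg&(P[:,2]>.06)).reshape(384,512)&(S>100)&(V<110)&(H<20)
    b=big(m)[0]; p=W[b]; print(n,'handle',b.sum(),p.min(0).round(3),p.max(0).round(3)); c=p.mean(0); u_=np.linalg.svd(p-c)[2][0]; print(c,u_*np.sign(u_[2]))
    # brass
    m=(reg&(P[:,2]>.05)).reshape(384,512)&(H>18)&(H<32)&(S>120); b=big(m)[0]; print('brass',b.sum(),np.median(W[b],0).round(4))
    # tube steel
    m=(reg&(P[:,2]>.04)&(P[:,2]<.16)).reshape(384,512)&(S<60)
    for b in big(m)[:3]:
        p=W[b]; c=p.mean(0); u_=np.linalg.svd(p-c)[2][0]; print('steel',b.sum(),c.round(4),(u_*np.sign(u_[2])).round(3),'z',p[:,2].min().round(3),p[:,2].max().round(3))
E
python3 meas.py
```

```text
scene red 100 px 306.6 224.0 xyz med [0.3986 0.1886 0.0445] zmax 0.05
scene red 77 px 268.8 220.1 xyz med [0.5427 0.1348 0.1949] zmax 0.205
scene red 24 px 196.0 260.6 xyz med [ 0.7242 -0.0144  0.0203] zmax 0.026
scene blue 23 px 306.0 245.9 xyz med [0.5318 0.2647 0.1705] zmax 0.174
scene green 2663 px 177.9 191.3 xyz med [ 0.5632 -0.264   0.0078] zmax 0.026
scene tray ((0.5554180145263672, -0.2619645595550537), (0.2975160479545593, 0.15057137608528137), 5.779148578643799)
scene disc ((0.620418906211853, 0.21559834480285645), 0.1311732977628708) 0.03162844665608237
crop 216 202 3.3783783783783785
scene handle 189 [0.546 0.127 0.114] [0.616 0.156 0.183]
[0.58064777 0.14292389 0.15034031] [-0.73317333 -0.14807144  0.66372563]
brass 14 [0.6977 0.2352 0.0703]
steel 651 [0.613  0.2821 0.109 ] [-0.79  -0.179  0.586] z 0.055 0.16
steel 553 [0.6069 0.4113 0.0818] [0.967 0.227 0.115] z 0.04 0.119
steel 502 [0.6493 0.1595 0.1023] [-0.685 -0.173  0.707] z 0.054 0.145
top red 121 px 201.9 225.6 xyz med [0.3924 0.1874 0.0421] zmax 0.051
top red 100 px 213.9 174.8 xyz med [0.5315 0.134  0.1914] zmax 0.203
top red 3 px 260.0 134.7 xyz med [ 0.7145 -0.0146  0.0202] zmax 0.022
top blue 6 px 173.0 180.5 xyz med [0.5206 0.2627 0.1685] zmax 0.173
top green 3418 px 332.2 181.3 xyz med [ 0.5446 -0.2647  0.0045] zmax 0.024
top tray ((0.5512856245040894, -0.2608918845653534), (0.29754403233528137, 0.1490713208913803), 5.817694187164307)
top disc ((0.6200501322746277, 0.21749313175678253), 0.1302512288093567) 0.029224753754409374
crop 142 86 3.5211267605633805
top handle 125 [0.554 0.13  0.062] [0.636 0.167 0.177]
[0.59547055 0.14597264 0.12565968] [-0.54112383 -0.10080416  0.83487935]
brass 30 [0.6883 0.2311 0.0795]
steel 375 [0.6057 0.4128 0.0806] [0.702 0.712 0.01 ] z 0.04 0.117
steel 310 [0.6031 0.2789 0.1101] [-0.807 -0.138  0.574] z 0.059 0.16
steel 212 [0.6411 0.1547 0.1044] [-0.769 -0.137  0.625] z 0.06 0.14
```

View pics/crop_scene.png

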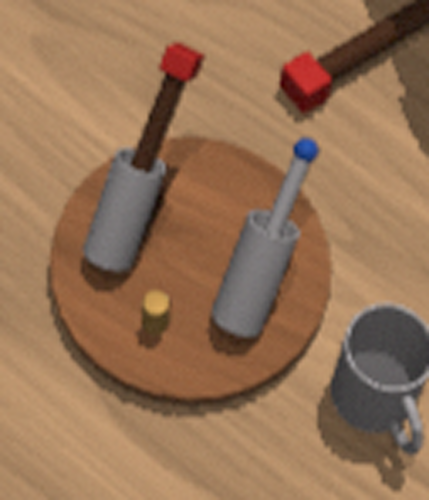

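```bash
cat > axis.py <<'E'
from meas import *
def ray(s,uv): 
    d=np.array([(uv[0]-s['cx'])/s['fx'],(uv[1]-s['cy'])/s['fy'],1])@s['R']; return -s['R'].T@s['t'],d/np.linalg.norm(d)
def tri(s1,a,s2,b):
    o,d=ray(s1,a);p,e=ray(s2,b); A=np.c_[d,-e]; k=np.linalg.lstsq(A,p-o,rcond=None)[0]; x,y=o+k[0]*d,p+k[1]*e; return (x+y)/2,np.linalg.norm(x-y)
def plane(s,m):
    v,u=np.nonzero(m); vx,vy,x,y=cv2.fitLine(np.c_[u,v].astype(np.float32),cv2.DIST_HUBER,0,.01,.01).ravel()
    o,a=ray(s,(x,y));_,b=ray(s,(x+20*vx,y+20*vy)); n=np.cross(a,b); return o,n/np.linalg.norm(n)
def axis(s,t,capxyz=None):
    pl=[];cp=[];bp=[]
    for q in(s,t):
        W=cloud(q);h=cv2.cvtColor(q['image'],cv2.COLOR_BGR2HSV).astype(int);H,S,V=h[...,0],h[...,1],h[...,2]
        reg=(W[...,0]>.45)&(W[...,0]<.95)&(W[...,1]>-.1)&(W[...,1]<.45)&(W[...,2]>.06)
        red=big(((H<6)|(H>174))&(S>190)&(V>60)&reg)[0]
        hd=big(reg&(S>100)&(V<110)&(H<20)&~red)[0]
        pl.append(plane(q,hd)); v,u=np.nonzero(red);cp.append((u.mean(),v.mean()))
        b=big(reg&(H>105)&(H<130)&(S>120)&(V>60))[0];v,u=np.nonzero(b);bp.append((u.mean(),v.mean()))
    d=np.cross(pl[0][1],pl[1][1]);d/=np.linalg.norm(d);d*=np.sign(d[2])
    c,e=tri(s,cp[0],t,cp[1]); bb,e2=tri(s,bp[0],t,bp[1])
    A=np.array([pl[0][1],pl[1][1],d]); p0=np.linalg.solve(A,[pl[0][1]@pl[0][0],pl[1][1]@pl[1][0],d@c])
    return d,p0,c,e,bb,e2
if __name__=='__main__':
    d,p0,c,e,bb,e2=axis(dict(np.load('s0.npz')),dict(np.load('t0.npz')))
    print('dir',d,'tilt',np.degrees(np.arccos(d[2])),'yaw',np.degrees(np.arctan2(-d[1],-d[0])));print('axis pt near cap',p0,'cap tri',c,e,'ball',bb,e2)
E
python3 axis.py
```

```text
dir [-0.78872958 -0.17028193  0.5906858 ] tilt 53.794310423349685 yaw 12.182826734661903
axis pt near cap [0.53560082 0.13325899 0.18307536] cap tri [0.53525213 0.13329603 0.18262045] 0.0037526898740838795 ball [0.5264677  0.26388601 0.16292738] 0.002736998673973232
```

The crop confirms it: the medium muddler with a square red cap is in the right (-y) tube, with the cap at crop (181,62). The blue spatula is in the other tube. The measured tilt of 54° looks too big, because the clearance only allows about 48°. I'll fit the tubes to check.

```bash
cat > tube.py <<'E'
from axis import *
from scipy.optimize import least_squares
def tubefit(s,t):
    PS=[]
    for q in(s,t):
        W=cloud(q);h=cv2.cvtColor(q['image'],cv2.COLOR_BGR2HSV).astype(int)
        m=(abs(W[...,0]-.62)<.14)&(abs(W[...,1]-.2165)<.13)&(W[...,2]>.04)&(W[...,2]<.15)&(h[...,1]<60)
        PS.append(W[m])
    P=np.vstack(PS)
    def res(p,full=False):
        x,y,yaw,z=p; c,s_=np.cos(yaw),np.sin(yaw); d=np.array([-.643*c,-.643*s_,.766]); out=[]
        for sg in(-1,1):
            m=np.array([x-sg*.065*s_,y+sg*.065*c,z]); v=P-m; out.append(np.linalg.norm(np.cross(v,d),axis=1))
        near=np.argmin(out,0); return np.min(out,0)-.024
    f=least_squares(res,[.59,.21,.21,.125],loss='soft_l1',f_scale=.003)
    x,y,yaw,z=f.x; c,s_=np.cos(yaw),np.sin(yaw); d=np.array([-.643*c,-.643*s_,.766]); k=[]
    # slide along axis so that z=.125
    m=np.array([x,y,z]); m=m+d*(.125-z)/.766
    print('yaw',np.degrees(yaw),'res',np.median(abs(res(f.x))),len(P))
    R_=m+np.array([.065*s_,-.065*c,0]); L=m-np.array([.065*s_,-.065*c,0])
    return yaw,d,L,R_
if __name__=='__main__':
    S=dict(np.load('s0.npz'));T=dict(np.load('t0.npz'))
    yaw,d,L,Rm=tubefit(S,T); print('dir',d,'left',L,'right',Rm)
    C=np.array([.620,.2165,0]); e=np.array([np.cos(yaw),np.sin(yaw),0]); n=np.array([-e[1],e[0],0])
    print('right mouth in disc frame',(Rm-C)@e,(Rm-C)@n)
    _,_,c,_,_,_=axis(S,T)
    v=c-Rm; print('cap rel mouth: along tube',v@d,'lateral',v@n,'below',v@np.cross(n,d))
    u=np.cross(n,d); print('up-perp',u)
    for sgn in (1,): # axis passes ~10-12mm below tube axis at mouth
        w=Rm-abs(.0105)*u*np.sign(u[2]); a=c-w; a/=np.linalg.norm(a); print('axis by cap',a,np.degrees(np.arccos(a[2])),np.linalg.norm(c-w))
E
python3 tube.py
```

```text
yaw 10.705968113016553 res 0.0018107032282686283 1630
dir [-0.63180759 -0.11944945  0.766     ] left [0.58580089 0.27546806 0.125     ] right [0.60995086 0.14773091 0.125     ]
right mouth in disc frame -0.022649382287564246 -0.06570524050361976
cap rel mouth: along tube 0.09305672388576962 lateral -0.00030691605189516667 below -0.02122735684515311
up-perp [0.75266658 0.14229903 0.643     ]
axis by cap [-0.7131446  -0.13816184  0.68726712] 46.585835069683405 0.09366365167472288
```

Everything agrees: the cap is 93 mm past the mouth and 21 mm below the tube axis, which gives a muddler tilt of about 47°. Next I'll plan the grasp and check IK along the whole path.

```bash
cat > plan.py <<'E'
from h import *
yaw=np.radians(10.9); e=np.array([np.cos(yaw),np.sin(yaw),0]); n=np.array([-e[1],e[0],0]); Z=np.array([0,0,1.])
d=-.643*e+.766*Z
cap=np.array([.5353,.1333,.1826])           # centre of cap, 188 mm from foot
tilt=np.radians(47); a=-np.sin(tilt)*e+np.cos(tilt)*Z
grip=cap-.056*a                             # 132 mm from foot
OFF=.012                                    # TCP beyond the handle axis
def att(phi,e,flip):                        # phi: tool z leans to -e
    n=np.array([-e[1],e[0],0]); z=-np.sin(phi)*e-np.cos(phi)*Z; y=n*flip
    return R.from_matrix(np.c_[np.cross(y,z),y,z]),z
ty=np.radians(5.8); te=np.array([np.cos(ty),np.sin(ty),0]); tray=np.array([.553,-.261,0])
place=tray-.032*te                          # grip point above the tray, xy
def tcp(g,phi,e,flip):
    o,z=att(phi,e,flip); return g+OFF*z,o.as_quat()
E
python3 - <<'E'
from plan import *
print('grip',grip)
u=np.cross(n,d);u*=np.sign(u[2])
for flip in(1,-1):
  for deg in(0,15,25,35,43):
    p=np.radians(deg); ph=p-np.radians(43); up=p-np.radians(3.5)  # rotation so muddler steeper
    pts=[(grip-.12*att(p,e,flip)[1],p,e),(grip,p,e),(grip+.11*d,p,e),(grip+.11*d+[0,0,.1],p,e),(place+[0,0,.2],ph,te),(place+[0,0,.021],ph,te)]
    qs=[r.ik(*tcp(g,f,ee,flip)) for g,f,ee in pts]
    print(flip,deg,[None if q is None else np.round(q,2).tolist() for q in qs])
E
```

```text
grip [0.57551691 0.14104456 0.14440809]
1 0 [[-0.27, 0.5, -0.02, 1.62, 0.01, 1.02, 1.46], [-0.24, 0.63, -0.08, 1.75, 0.07, 0.76, 1.41], [-0.29, 0.43, -0.02, 1.86, 0.01, 0.85, 1.45], [-0.34, 0.33, 0.06, 1.71, -0.02, 1.1, 1.48], [1.11, 0.55, -0.52, 2.29, 4.17, 0.31, -1.82], [1.41, 1.25, -1.06, 2.32, 2.63, 0.62, 0.11]]
1 15 [[-0.23, 0.71, -0.08, 1.26, 0.03, 1.44, 1.45], [-0.21, 0.77, -0.11, 1.48, 0.05, 1.15, 1.43], [-0.23, 0.58, -0.09, 1.62, 0.02, 1.21, 1.44], [-0.26, 0.49, -0.04, 1.48, -0.01, 1.43, 1.46], [1.22, 0.58, -0.88, 2.1, 0.63, 0.27, 1.61], [1.17, 0.99, -0.87, 2.2, 2.14, 0.41, 0.29]]
1 25 [[-0.22, 0.88, -0.11, 0.98, 0.04, 1.72, 1.45], [-0.2, 0.88, -0.13, 1.29, 0.05, 1.4, 1.43], [-0.21, 0.69, -0.12, 1.46, 0.02, 1.43, 1.44], [-0.23, 0.61, -0.09, 1.33, 0.0, 1.64, 1.45], [0.42, 0.46, 0.16, 1.99, -0.56, 0.51, 2.69], [0.99, 0.88, -0.7, 2.09, 1.47, 0.33, 0.82]]
1 35 [None, [-0.2, 1.01, -0.15, 1.1, 0.05, 1.65, 1.43], [-0.19, 0.81, -0.15, 1.31, 0.03, 1.64, 1.42], [-0.21, 0.73, -0.13, 1.19, 0.0, 1.84, 1.43], [0.32, 0.51, 0.23, 1.85, -0.3, 0.7, 2.4], [0.71, 0.81, -0.37, 1.96, 0.59, 0.35, 
[... 790 characters left out ...]
, 1.0, -0.51, 1.79, -1.28], [-0.6, 0.99, 0.72, 1.31, -0.51, 1.5, -1.22], [-0.67, 0.81, 0.76, 1.48, -0.43, 1.51, -1.22], [-0.68, 0.72, 0.8, 1.35, -0.38, 1.7, -1.25], [0.02, 0.57, 0.77, 2.0, -1.0, 0.74, -0.02], [0.99, 0.88, -0.7, 2.09, 1.47, 0.33, -2.33]]
-1 35 [None, [-0.55, 1.11, 0.73, 1.11, -0.51, 1.74, -1.24], [-0.63, 0.92, 0.77, 1.32, -0.43, 1.72, -1.21], [-0.62, 0.84, 0.8, 1.21, -0.38, 1.9, -1.23], [-0.16, 0.74, 1.08, 1.86, -0.93, 1.0, -0.14], [0.4, 0.79, 0.11, 1.96, -0.51, 0.31, -0.52]]
-1 43 [None, [-0.51, 1.2, 0.74, 0.95, -0.51, 1.92, -1.26], [-0.59, 1.02, 0.77, 1.21, -0.43, 1.88, -1.2], None, [-0.17, 0.79, 1.06, 1.74, -0.77, 1.09, -0.32], [0.15, 0.86, 0.45, 1.85, -0.65, 0.58, -0.46]]
```

```bash
cat >> plan.py <<'E'
PHI=np.radians(33); FL=1
def st(): print('t',round(r.read_t(),2),'tcp',np.round(r.read_eef_pos(),4),'F',np.round(r.read_contact_force(),2),'M',np.round(r.read_ft_torque(),2),'w',round(r.read_width(),4),'g',round(r.read_grasp_force(),1))
E
python3 - <<'E'
from plan import *
p,q=tcp(grip,PHI,e,FL); z=att(PHI,e,FL)[1]
pre=p-.07*z
ok=[r.ik(x,q) for x in (pre,p,p+.11*d,p+.11*d+[0,0,.05])]; print([None if k is None else np.round(k,2) for k in ok])
assert all(k is not None for k in ok)
r.set_gripper(.06,15)
r.move_linear([.25,.55,.38],velocity=.3)
r.movep([.45,.25,.38],tcp(grip,np.radians(10),e,FL)[1])
r.movep(pre,q); st()
s=snap('scene');c=s['image'];x,y=proj(s,p).astype(int);print(x,y)
x0,y0=max(x-100,0),max(y-90,0)
cv2.imwrite('pics/pre.png',cv2.resize(c[y0:y0+180,x0:x0+200],None,fx=3,fy=3))
E
```

```text
[array([-0.21,  1.  , -0.14,  0.92,  0.05,  1.8 ,  1.44]), array([-0.2 ,  0.98, -0.15,  1.14,  0.05,  1.6 ,  1.43]), array([-0.2 ,  0.78, -0.14,  1.34,  0.03,  1.6 ,  1.43]), array([-0.2 ,  0.74, -0.13,  1.28,  0.01,  1.7 ,  1.43])]
t 3.98 tcp [0.6066 0.1489 0.1944] F [ 0.15  0.57 -0.03] M [ 0.15 -0.4  -0.  ] w 0.0601 g 0.0
263 237
```

View pics/pre.png

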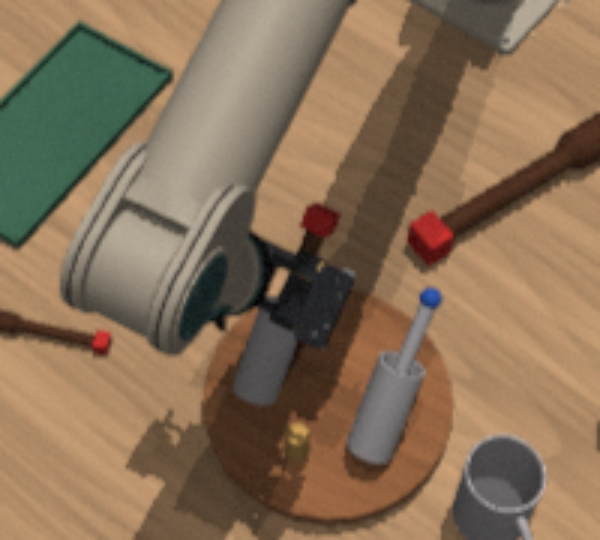

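The gripper hovers over the handle, with the cap at (320,218) and the tube still in place. I'll go in and close.

```bash
python3 - <<'E'
from plan import *
p,q=tcp(grip,PHI,e,FL)
print(r.move_linear(p,velocity=.06,until_force=8)); st()
r.set_gripper(.035,8); st()
r.set_gripper(.0,8); st()
r.wait(.2); st()
r.set_gripper(.0,25); st()
E
```

```text
False
t 5.34 tcp [0.5695 0.1399 0.1346] F [-0.53 -0.38 -0.46] M [ 0.18 -0.43  0.02] w 0.0603 g 0.0
t 5.93 tcp [0.5691 0.1398 0.1343] F [-0.9  -0.15  0.53] M [ 0.13 -0.47  0.02] w 0.035 g 0.0
t 6.33 tcp [0.569  0.1399 0.1344] F [ 0.38 -0.4   0.31] M [ 0.25 -0.38 -0.01] w 0.0201 g 8.0
t 6.53 tcp [0.5691 0.1399 0.1344] F [-1.11 -0.06 -0.38] M [ 0.18 -0.41 -0.06] w 0.0195 g 8.0
t 6.74 tcp [0.569  0.1399 0.1344] F [-0.61  1.18  0.29] M [ 0.32 -0.28 -0.03] w 0.0193 g 25.0
```

```bash
python3 - <<'E'
from plan import *
u=.766*e+.643*Z
p2=PHI+np.radians(3.5)
g=grip+.015*d+.007*u
stop=r.move_linear(tcp(g,p2,e,FL)[0],tcp(g,p2,e,FL)[1],velocity=.03,until_force=10); print(stop); st()
for k in(.03,.055,.08,.108):
    if stop: break
    gg=g+k*d; P,Q=tcp(gg,p2,e,FL); stop=r.move_linear(P,Q,velocity=.05,until_force=10); print(stop); st()
s=snap('scene');np.savez('s1.npz',**s);cv2.imwrite('pics/pull.png',cv2.resize(s['image'][130:350,160:400],None,fx=2.5,fy=2.5))
E
```

```text
False
t 7.46 tcp [0.5643 0.1388 0.1506] F [-0.68  0.44 -1.06] M [ 0.18 -0.71 -0.01] w 0.019 g 25.0
False
t 8.21 tcp [0.5454 0.1353 0.1738] F [-0.69  0.02 -1.95] M [ 0.15 -0.7  -0.02] w 0.019 g 25.0
False
t 8.86 tcp [0.5296 0.1322 0.193 ] F [ 0.48  0.7  -1.51] M [ 0.28 -0.7  -0.06] w 0.0192 g 25.0
False
t 9.51 tcp [0.5138 0.1292 0.2122] F [-0.1  -0.51 -1.55] M [ 0.18 -0.69 -0.01] w 0.0188 g 25.0
False
t 10.22 tcp [0.4962 0.1258 0.2336] F [-0.46 -0.43 -1.49] M [ 0.11 -0.71 -0.02] w 0.0193 g 25.0
```

View pics/pull.png

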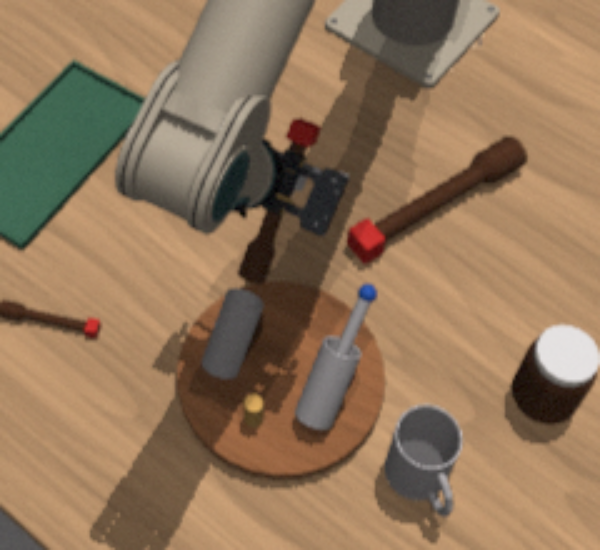

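The muddler is out, with its head at (258,265) clear of the tube mouth at (240,295). The forces stayed around 2 N and the turntable doesn't appear to have moved. Next I'll carry it to above the tray.

```bash
python3 - <<'E'
from plan import *
p2=PHI+np.radians(3.5); ph=np.radians(-10)
q=r.read_tool_rot(); p=np.array(r.read_eef_pos())
r.move_linear(p+.03*d+[0,0,.03],velocity=.1)
mid=np.array([.46,-.05,.30]); me=np.array([1.,0,0])
r.movep(*tcp(mid,np.radians(15),me,FL)); 
r.movep(*tcp(place+[0,0,.15],ph,te,FL)); r.wait(.3); st(); print(np.round(r.read_q(),2))
for n_ in('scene','top'):
    s=snap(n_);np.savez(n_[0]+'2.npz',**s);W=cloud(s);x,y=proj(s,place+[0,0,.15]).astype(int)
    h=cv2.cvtColor(s['image'],cv2.COLOR_BGR2HSV).astype(int);H,S,V=h[...,0],h[...,1],h[...,2]
    reg=(abs(W[...,0]-.53)<.2)&(abs(W[...,1]+.26)<.08)&(W[...,2]>.08)&(W[...,2]<.23)
    for nm,m in(('red',reg&((H<6)|(H>174))&(S>170)),('wood',reg&(S>90)&(V<120)&(H>=3)&(H<20))):
        P=W[m]; 
        if len(P): print(n_,nm,len(P),np.percentile(P,[2,50,98],axis=0).round(3).tolist())
    cv2.imwrite(f'pics/hover_{n_}.png',cv2.resize(s['image'][y-80:y+80,max(x-90,0):x+90],None,fx=3,fy=3))
a=cv2.imread('pics/hover_scene.png');b=cv2.imread('pics/hover_top.png');cv2.imwrite('pics/hover.png',cv2.resize(np.hstack([a,b]),None,fx=.73,fy=.73))
E
```

```text
t 13.07 tcp [ 0.524  -0.2631  0.1387] F [ 0.03  0.05 -1.26] M [ 0.04  0.29 -0.01] w 0.0191 g 25.0
[ 0.44  0.56  0.06  1.92 -0.26  0.53  2.37]
scene wood 280 [[0.483, -0.277, 0.147], [0.608, -0.253, 0.162], [0.653, -0.236, 0.172]]
top red 82 [[0.454, -0.282, 0.148], [0.464, -0.267, 0.164], [0.478, -0.255, 0.17]]
top wood 246 [[0.454, -0.274, 0.145], [0.61, -0.253, 0.16], [0.649, -0.235, 0.168]]
```

View pics/hover.png

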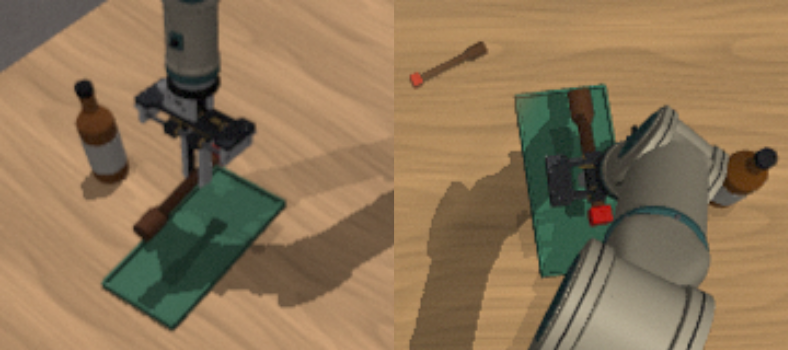

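The hover view shows the muddler level over the tray: its head is at (580,110) and its cap at (600,215) in the right half. Before lowering I'll check the arm's clearance to the bottle, then lower it gently.

```bash
python3 - <<'E'
from plan import *
for f in('s2.npz','t2.npz'):
    s=dict(np.load(f));W=cloud(s).reshape(-1,3)
    b=W[(W[:,1]<-.38)&(W[:,1]>-.7)&(abs(W[:,0]-.57)<.15)&(W[:,2]>.03)&(W[:,2]<.215)]
    A=W[(W[:,1]<-.2)&(W[:,1]>-.6)&(W[:,0]>.3)&(W[:,0]<.7)&(W[:,2]>.22)&(W[:,2]<.6)]
    print(f,'bottle',b.min(0).round(3),b.max(0).round(3))
    for lo in(.22,.28,.34,.4,.5):
        k=A[(A[:,2]>lo)&(A[:,2]<lo+.06)]
        if len(k):print(lo,k.min(0).round(3),k.max(0).round(3))
E
```

```text
s2.npz bottle [ 0.503 -0.519  0.03 ] [ 0.566 -0.462  0.215]
0.22 [ 0.462 -0.361  0.221] [ 0.546 -0.2    0.28 ]
0.28 [ 0.458 -0.355  0.28 ] [ 0.541 -0.2    0.34 ]
0.34 [ 0.453 -0.298  0.34 ] [ 0.525 -0.228  0.4  ]
0.4 [ 0.443 -0.294  0.4  ] [ 0.523 -0.232  0.46 ]
0.5 [ 0.405 -0.329  0.5  ] [ 0.519 -0.202  0.56 ]
t2.npz bottle [ 0.5   -0.526  0.03 ] [ 0.561 -0.465  0.214]
0.22 [ 0.459 -0.257  0.229] [ 0.532 -0.2    0.28 ]
0.28 [ 0.455 -0.256  0.28 ] [ 0.522 -0.2    0.339]
0.34 [ 0.451 -0.257  0.346] [ 0.517 -0.23   0.4  ]
0.4 [ 0.478 -0.259  0.402] [ 0.522 -0.232  0.427]
0.5 [ 0.426 -0.325  0.5  ] [ 0.517 -0.201  0.56 ]
```

```bash
python3 - <<'E'
from plan import *
p=np.array(r.read_eef_pos()); dz=np.array([0,0,1.])
r.move_linear(p-.108*dz,velocity=.1); r.wait(.3); st()
print(r.move_linear(p-.136*dz,velocity=.015,until_force=2.5)); r.wait(.2); st()
s=snap('scene');np.savez('s3.npz',**s);x,y=proj(s,place).astype(int)
cv2.imwrite('pics/down.png',cv2.resize(s['image'][y-60:y+80,x-100:x+70],None,fx=3.5,fy=3.5))
E
```

```text
t 14.69 tcp [ 0.5239 -0.2636  0.0309] F [ 0.44 -0.09 -2.36] M [0.   0.31 0.04] w 0.019 g 25.0Traceback (most recent call last):
  File "<stdin>", line 4, in <module>
workcell.MotionError: the arm cannot follow that straight line within its joint ranges
```

```bash
python3 - <<'E'
from plan import *
print(np.round(r.read_q(),3)); ph=np.radians(-10)
for dx in(-.02,0,.02,.03):
  for dz in (.043,.03,.022,.019):
    q=r.ik(*tcp(place+dx*te+[0,0,dz],ph,te,FL)); print(dx,dz,None if q is None else np.round(q,3))
E
```

```text
[ 0.492  0.738 -0.018  1.984 -0.299  0.285  2.432]
-0.02 0.043 [ 0.525  0.724 -0.034  2.027 -0.303  0.257  2.461]
-0.02 0.03 [ 0.477  0.75   0.038  2.032 -0.529  0.248  2.682]
-0.02 0.022 [ 0.477  0.765  0.038  2.034 -0.566  0.234  2.719]
-0.02 0.019 [ 0.721  0.789 -0.331  2.028  0.587  0.245  1.609]
0 0.043 [ 0.493  0.737 -0.018  1.984 -0.299  0.286  2.433]
0 0.03 [ 0.498  0.76  -0.026  1.988 -0.307  0.259  2.444]
0 0.022 [ 0.501  0.775 -0.031  1.99  -0.312  0.243  2.451]
0 0.019 [ 0.502  0.78  -0.033  1.99  -0.314  0.236  2.453]
0.02 0.043 [ 4.610e-01  7.500e-01 -1.000e-03  1.940e+00 -3.000e-01  3.160e-01
  2.412e+00]
0.02 0.03 [ 0.467  0.773 -0.01   1.944 -0.303  0.29   2.417]
0.02 0.022 [ 0.47   0.787 -0.015  1.946 -0.308  0.273  2.423]
0.02 0.019 [ 0.472  0.792 -0.017  1.946 -0.31   0.268  2.426]
0.03 0.043 [ 0.446  0.757  0.008  1.918 -0.301  0.332  2.402]
0.03 0.03 [ 4.520e-01  7.800e-01 -2.000e-03  1.921e+00 -3.040e-01  3.050e-01
  2.407e+00]
0.03 0.022 [ 0.456  0.793 -0.008  1.923 -0.305  0.289  2.41 ]
0.03 0.019 [ 0.457  0.798 -0.009  1.924 -0.307  0.283  2.412]
```

Joint 6 is nearly at its limit. Shifting 20 mm outward gives room, and the tray has 45 mm of slack at each end.

```bash
python3 - <<'E'
from plan import *
ph=np.radians(-10); g=place+.02*te
r.move_linear(*tcp(g+[0,0,.042],ph,te,FL),velocity=.05); r.wait(.3); st()
print(r.move_linear(tcp(g+[0,0,.0165],ph,te,FL)[0],velocity=.015,until_force=2.5)); r.wait(.2); st()
s=snap('scene');np.savez('s3.npz',**s);x,y=proj(s,place).astype(int)
cv2.imwrite('pics/down.png',cv2.resize(s['image'][y-60:y+80,x-100:x+70],None,fx=3.5,fy=3.5))
E
```

```text
t 15.53 tcp [ 0.5429 -0.2621  0.0302] F [-0.33 -0.71 -1.27] M [-0.02  0.24 -0.02] w 0.0188 g 25.0
True
t 17.02 tcp [ 0.5431 -0.262   0.0086] F [-0.47  0.56  6.04] M [0.12 0.09 0.04] w 0.0191 g 25.0
```

View pics/down.png

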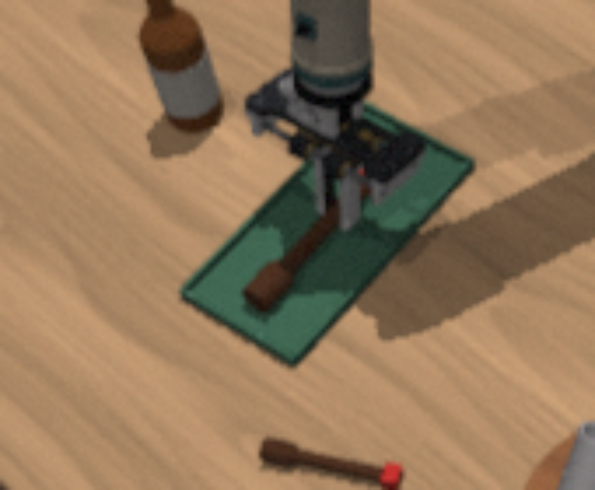

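The muddler is down inside the tray, with its head at (265,290) and its axis at 20 mm, which is the resting height. I'll release gently and back away.

```bash
python3 - <<'E'
from plan import *
r.set_gripper(.019,4); r.set_gripper(.028); r.set_gripper(.06); r.wait(.3); st()
p=np.array(r.read_eef_pos()); z=R.from_quat(r.read_tool_rot()).as_matrix()[:,2]
r.move_linear(p-.15*z,velocity=.1)
r.movep(*tcp(np.array([.38,-.02,.38]),0,np.array([1.,0,0]),FL)); st()
r.wait(.5)
s=snap('scene');t=snap('top')
a=cv2.resize(s['image'],(512,384));cv2.imwrite('pics/end.png',np.hstack([s['image'][120:340,120:400],t['image'][90:310,120:420]]))
W=cloud(t);np.savez('t4.npz',**t);np.savez('s4.npz',**s)
from tube import tubefit
print(tubefit(s,t))
for n_,s in(('scene',s),('top',t)):
    W=cloud(s);h=cv2.cvtColor(s['image'],cv2.COLOR_BGR2HSV).astype(int);H,S,V=h[...,0],h[...,1],h[...,2]
    D=(W-tray); X=D@te; Y=D@np.array([-te[1],te[0],0]); m=(abs(X)<.17)&(abs(Y)<.09)&(W[...,2]>.012)&((H<22)|(H>174))&(S>90)&~((S<150)&(V>130))
    print(n_,m.sum(),'tray X',np.percentile(X[m],[1,99]).round(3),'Y',np.percentile(Y[m],[1,99]).round(3),'z',np.percentile(W[m][:,2],[50,99]).round(3))
E
```

```text
t 18.64 tcp [ 0.542  -0.2615  0.0077] F [ 0.47 -0.35  0.23] M [ 0.03  0.13 -0.01] w 0.0598 g 0.0
t 21.61 tcp [ 0.3802 -0.0204  0.3675] F [-0.17  0.26 -0.65] M [ 0.05 -0.   -0.01] w 0.0602 g 0.0
yaw 9.153113007614401 res 0.0019425769170552144 1713
(np.float64(0.1597519587899921), array([-0.63481253, -0.10228415,  0.766     ]), array([0.58773106, 0.2764154 , 0.125     ]), array([0.6084106 , 0.14807072, 0.125     ]))
scene 350 tray X [-0.077  0.12 ] Y [-0.015  0.016] z [0.032 0.045]
top 384 tray X [-0.081  0.117] Y [-0.014  0.016] z [0.031 0.041]
```

View pics/end.png

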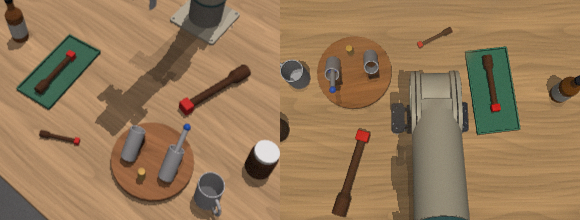

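The muddler lies flat inside the tray, within ±145 mm lengthwise and ±70 mm across. The spatula is still in its tube, the turntable is at rest, and the bystanders are where they were. I'll hand it in.

```bash
python3 -c "
from h import *
print(ticket.finish_job())"
```

```text
the job is handed in; nothing more can be done
None
```

The muddler is out of its tube and lying flat inside the green tray, released. The job was handed in at about 22 s of robot time. The pull read about 2 N at most, the turntable turned by no more than about 1.5° (close to measurement noise), and the spatula, pitcher, bottle and jar look undisturbed.

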